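Put the bottling samples back at their own stations

ROBOT

A 6-joint arm with a two-finger parallel gripper is mounted at the origin on the work surface. World frame = base frame: x ahead of the robot, y to its left, z up, the work surface at z = 0. Lengths are in m, angles in rad, forces in N, time in s.
With the tool pointing down it reaches from about 0.35 to 0.85 m from the base axis. Payload 8.1 kg.
Tool frame: the origin (TCP) lies between the finger pads; the fingertips stand 17 mm ahead of it and the grasp point (between the pads) lies 2 mm behind it (r.nose_length is the distance from the TCP to the fingertips, in m); z points along the fingers, y is the line along which they close (so a half turn about z gives the same grasp; the last joint's range is limited). The gripper opens to 85 mm and grips with 20 to 120 N. Pads are 22 mm wide; open, the fingers measure 114 mm over their backs; the gripper's body (76 mm by 85 mm) begins 54 mm behind the grasp point. The pads swing forward as they close: fully open they stand 13 mm farther back than shut.
Start: joints at [1.204, 0.13, 1.488, -0, 1.523, -0.085], TCP at [0.167, 0.576, 0.215] pointing down, gripper open.
Joint ranges: [-2.96, 2.96], [-0.89, 2.26], [0.02, 2.5], [-1.34, 4.48], [0, 2.73], [-2.66, 2.66]. Speed limits (rad/s): [2.39, 2.39, 2.79, 3.14, 3.14, 3.14].

INTERFACE

Orientations are given as a unit quaternion [w, x, y, z].
In Python, from bench import r, viewer, job gives the robot as it stands.
- The arm moves only by the tool play_rows, never from a script. Its argument "series" is a list of rows, each an object with "offset": the shift along the tool's x, y, z in units of 30 mm (1.0 is 30 mm), a list of three; "turn": the turn, a rotation vector about the tool's x, y, z in units of 10 degrees (1.0 is 10 degrees), a list of three; "claw": the opening, from 0 (shut) to 1 (fully open). A call has 1 to 5 rows; each row is the pose to reach, as a shift and turn from the pose commanded when the call began, along the tool's axes at that moment; what a row does not reach only later rows make up. A row lasts 1/8 s, in which the tool goes at most 62.5 mm and 10.7 degrees, less where a joint would pass 70% of its speed; a pose out of reach is approached as far as the arm can. A call with a gripper value outside its range is refused whole. The fingers move at their own pace and stop on an object; the grip force is fixed at half the most. Time passes only in rows, so rows that repeat a pose let the fingers close. It gives the time, the measured TCP pose, the force, the opening and the grip force at its end, in the units of the state.
- r.get_obs(): the state, without advancing time (a new reading comes with each control period).
- viewer.read_camera(name): name is "side" or "top" or "wrist"; returns the picture (480x640x3 uint8, red, green, blue); there is no depth.
- viewer.camera_model(name): a dict with "vfov" (degrees; the focal length in pixels is half the picture's height over the tangent of half this angle, whatever the lens; pixels are square), "cx", "cy" (the principal point, pixels), "k1" (the pictures are not rectified: a ray, as slopes to the right and down, at radius r is drawn at 1 + k1 r^2 times it, then the intrinsics apply), "extrinsics" (4x4, takes a point from camera to world coordinates). Camera axes: x right, y up, looking along -z (the intrinsics and any distortion apply to the point x, -y, -z); pixel columns grow to the right and rows downward; lengths in m; the calibration is good to about 2 mm. A picture is of the moment at which its call begins: read the wrist's pose just before it. camera_model takes no time and is no camera call; for the wrist camera it gives the pose at the moment of the call.
- job.sign_off(): hands the job in; it is judged then, once.
The state is a dict: "time_s": time; "joint_positions": joint angles; "joint_velocities": joint speeds; "joint_torque": joint torques, N m; "position": TCP position; "ee_rot": TCP orientation; "wrist_force": force on the tool from outside, world axes, zero at the start; "wrist_torque": the same for the moment, N m; "opening": opening from 0.0 (shut) to 1.0 (fully open); "grip_force": force on a finger pad.
Only numpy, scipy, OpenCV 4.12 (cv2) and the standard library are available. Lean on these libraries where they do the work, as an engineer would, in place of code of your own. Each camera call takes 0.05 s, during which the arm holds its last target. There are 200 camera calls.

TASK

The three glass containers on the bottling bench have been left at one another's stations. Put the square flask on the pan of the scale, the tall round bottle on the round capping stand and the short wide-lidded jar in the shallow cardboard tray, each upright and in the middle of its station; a station has room for only one, and the green cutting mat is free for parking one meanwhile. It is glass: keep it upright, set it down gently, do not knock the containers together, and leave the beaker, the tape and the spray bottle where they are.

Things in the scene. Friction and masses are not known exactly. Their poses are not given: they have to be found in the camera images.
- bottle: Tall round clear-glass bottle with a paper band, 120 mm high in all, closed by a matt black plastic screw cap, the smallest cap of the three. Body 62 mm diameter up to 64 mm, shoulder narrowing to a 24 mm neck at 82 mm; cap 30 mm diameter from 96 mm to 120 mm, the place to grip. About 0.24 kg. Origin: centre of its underside; z up along its axis. Starts standing in the carton.
- flask: Square clear-glass flask with a paper label, 100 mm high in all, closed by a matt black plastic screw cap of middle size. Body 60 x 60 mm up to 60 mm, shoulder narrowing to a 28 mm neck at 69 mm; cap 36 mm diameter from 78 mm to 100 mm, the place to grip. About 0.24 kg. Origin: centre of its underside; z up, x and y square to its sides. Starts standing on the capping stand.
- jar: Short round clear-glass jar with a paper band, 70 mm high in all, closed by a wide matt black plastic lid, the widest of the three. Glass 56 mm diameter; lid 60 mm diameter from 48 mm to 70 mm, the place to grip. About 0.2 kg. Origin: centre of its underside; z up along its axis. Starts standing on the scale.
- scale: Bench scale, fixed to the bench: grey plastic base 150 x 130 mm, with a flat square steel pan 116 x 116 mm whose top is 36 mm above the bench, and a small black display strip along one edge (at -x). Origin: on the bench under the centre of the pan; z up. The pan does not sink.
- stand: Capping stand, fixed to the bench: round aluminium plate 120 mm diameter with a black rubber pad and a thin grey ring on it, top 30 mm above the bench; it does not turn. Origin: on the bench under the centre of the plate; z up.
- carton: Shallow open cardboard packing tray, fixed to the bench: 124 x 124 mm outside, 24 mm high, walls 4 mm, white paper liner; inner floor 4 mm above the bench. Origin: on the bench under its centre; z up.
- mat: Square green cutting mat 115 x 115 mm, 5 mm thick, fixed to the bench, empty at the start: the free spot. Origin: on the bench under its centre; z up.
- beaker: Bystander: empty open glass beaker, 72 mm diameter, 85 mm high, standing loose among the stations. Origin: centre of its underside.
- tape: Bystander: yellow roll of tape lying flat and loose, 90 mm outer and 68 mm inner diameter, 30 mm high. Origin: centre of its underside.
- sprayer: Bystander: amber spray bottle with a white pump head, 52 mm diameter, 130 mm high, standing loose. Origin: centre of its underside. Beyond and beside the stations stand other fixed things: a tray of vials, a bin of caps, flat cartons, a steel pot, a large white jug, a clipboard and a marker; within the four stations' area nothing else is taller than 5 mm.
Mind the look-alikes: they are no part of the job. Leave any blue look-alike of the flask alone. Leave any purple look-alike of the jar alone.

How it is judged:
At the end, for the whole second after the job is handed in: The flask stands on the scale's pan, the bottle on the capping stand's plate and the jar on the carton's inner floor, each with its axis within 15 mm of the station's centre, its underside within 4 mm of the height of that surface, upright within 4.5 degrees, at rest and released (horizontal distance between flask and scale below 0.015 m and z of flask in the frame of scale between 0.032 and 0.04 m and angle between each of flask, bottle, jar's own z axis and vertical below 0.08 rad and linear speed of each of flask, bottle, jar below 0.02 m/s and angular speed of each of flask, bottle, jar below 0.2 rad/s and contact force between the fingers and flask below 0.1 N and horizontal distance between bottle and stand below 0.015 m and z of bottle in the frame of stand between 0.026 and 0.034 m and contact force between the fingers and bottle below 0.1 N and horizontal distance between jar and carton below 0.015 m and z of jar in the frame of carton between 0 and 0.008 m and contact force between the fingers and jar below 0.1 N); the robot touches nothing.
It fails at once if a glass container is tipped over or tilted more than 35 degrees (angle between any of flask, bottle, jar's own z axis and vertical above 0.61 rad).
It fails at once if a glass container is slammed, dropped or pressed onto a station or the mat with over 80 N (contact force between any of flask, bottle, jar and scale above 80 N or contact force between any of flask, bottle, jar and stand above 80 N or contact force between any of flask, bottle, jar and carton above 80 N or contact force between any of flask, bottle, jar and mat above 80 N).
It fails at once if two glass containers are knocked together with over 15 N (contact force between bottle and flask above 15 N or contact force between any of bottle, flask and jar above 15 N).
It fails at once if the beaker, the tape or the spray bottle is pushed more than 30 mm away or tipped (distance of any of beaker, tape, sprayer from where it was at the start of the episode above 0.03 m or angle between any of beaker, tape, sprayer's own z axis and vertical above 0.4 rad).
It also fails if it takes over 104 s, if anything falls off the work surface, if the arm or the gripper's body presses on something with over 40 N, if the wrist force passes 120 N, or if a joint passes its speed limit or range.

## Working session

There is one attempt and no reset: what is moved stays moved. The work goes in short steps, Python scripts to look and compute and a tool call to move; the robot and the scene stay as the last step left them, time stands still between calls to the robot, and variables do not carry over. Pictures are saved under pics/ and viewed, at most 14 in all, crops included, and the job is handed in when it is done.

Besides the shell and the picture viewer there is one more tool, called after "Request:" by a JSON object that holds its "op" and its "data", one argument or row to a line. play_rows: Moves the arm, as the interface text tells. Its arguments: {"type":"object","properties":{"series":{"type":"array","items":{"type":"object","properties":{"offset":{"type":"array","items":{"type":"number"}},"turn":{"type":"array","items":{"type":"number"}},"claw":{"type":"number"}}}}},"required":["series"]}

```bash
mkdir -p pics; cat > h.py <<'E'
import numpy as np, cv2
from bench import r, viewer, job
def save(n,f):
    m=viewer.camera_model(n); im=viewer.read_camera(n); cv2.imwrite('pics/'+f,im[:,:,::-1]); return im,m
def KD(m):
    f=240/np.tan(np.radians(m['vfov'])/2)
    return np.array([[f,0,m['cx']],[0,f,m['cy']],[0,0,1]]),np.array([m['k1'],0,0,0.])
def ground(m,uv,z):
    K,D=KD(m); p=cv2.undistortPoints(np.array(uv,float).reshape(-1,1,2),K,D)[:,0]
    E=np.array(m['extrinsics']); d=np.c_[p[:,0],-p[:,1],-np.ones(len(p))]@E[:3,:3].T
    o=E[:3,3]; z=np.broadcast_to(z,len(p)); return o+d*((z-o[2])/d[:,2])[:,None]
def proj(m,P):
    K,D=KD(m);E=np.array(m['extrinsics']); c=(np.array(P,float).reshape(-1,3)-E[:3,3])@E[:3,:3]*[1,-1,-1]
    return cv2.projectPoints(c,np.zeros(3),np.zeros(3),K,D)[0][:,0]
E
python3 - <<'E'
from h import *
for n in('top','side'):
    _,m=save(n,n+'0.png'); print(n,m)
o=r.get_obs(); print(o['time_s'],o['position'],o['ee_rot'],r.nose_length)
E
```

```text
top {'vfov': 50.42120246530675, 'cx': 328.1613188991577, 'cy': 243.08011440431773, 'k1': -0.0182849380634343, 'extrinsics': array([[ 0.00739698,  0.99701585, -0.07684187,  0.43137245],
       [-0.99996685,  0.00711361, -0.00396084,  0.04961045],
       [-0.0034024 ,  0.07686862,  0.99703543,  1.20998116],
       [ 0.        ,  0.        ,  0.        ,  1.        ]])}
side {'vfov': 57.162565694461634, 'cx': 322.1852149828764, 'cy': 231.99958853628087, 'k1': 0.024646516190446187, 'extrinsics': array([[-0.92592948,  0.2853225 , -0.24747862,  0.29594715],
       [-0.37758533, -0.71515926,  0.58819772,  0.60992088],
       [-0.00916059,  0.63807391,  0.76992063,  0.76273668],
       [ 0.        ,  0.        ,  0.        ,  1.        ]])}
0.1 [0.16663601 0.57585355 0.21451872] [-1.79039339e-04  1.40430849e-01  9.90090121e-01 -8.35280936e-04] 0.017
```

View pics/top0.png

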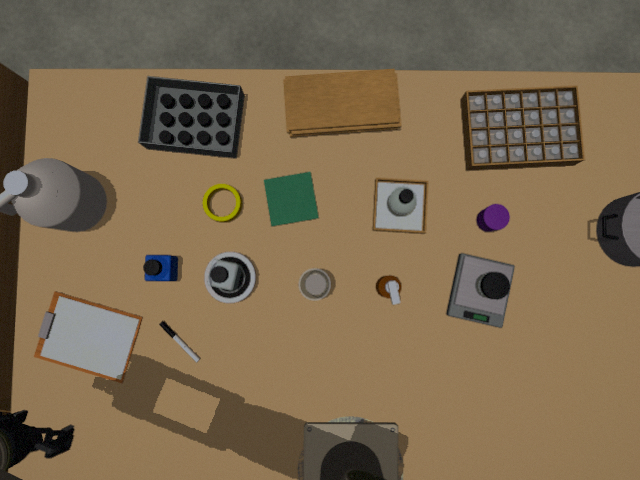

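View pics/side0.png

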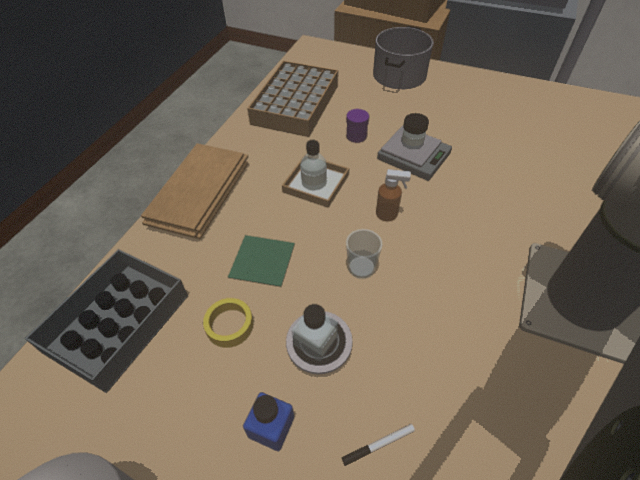

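The top view shows the flask on the stand (cap near 219,275), the bottle in the carton (cap 406,196), the jar on the scale (lid 494,285) and the mat near (291,199). The bystanders are the beaker (315,284), tape (222,203) and sprayer (388,288). I'll zoom in for precise edges.

```bash
python3 - <<'E'
from h import *
im=cv2.imread('pics/top0.png')
# four 2x... crops 80x60 at 5x -> 400x300
cs=[(231,277),(400,202),(482,290),(291,199)]
t=[cv2.resize(im[v-37:v+37,u-50:u+50],(400,296),interpolation=cv2.INTER_CUBIC) for u,v in cs]
t=[cv2.convertScaleAbs(x,alpha=1.5,beta=15) for x in t]
cv2.imwrite('pics/crop0.png',np.vstack([np.hstack(t[:2]),np.hstack(t[2:])]))
m=viewer.camera_model('top')
for n,uv,z in[('flaskcap',(219,275),.13),('botcap',(406,196),.124),('jarlid',(494,285),.106),('stand',(230.5,277),.03),('carton',(400,206),.024),('mat',(291,199),.005),('beaker',(315,284),.04),('spr',(388,286),.06),('tape',(222,203),.03),('blue',(153,268),.1),('purple',(497,214),.07)]: print(n,ground(m,[uv],z)[0].round(3))
E
```

```text
flaskcap [0.445 0.285 0.13 ]
botcap [ 0.618 -0.113  0.124]
jarlid [ 0.428 -0.305  0.106]
stand [0.442 0.28  0.03 ]
carton [ 0.611 -0.114  0.024]
mat [0.629 0.144 0.005]
beaker [0.427 0.084 0.04 ]
spr [ 0.424 -0.081  0.06 ]
tape [0.615 0.303 0.03 ]
blue [0.46  0.436 0.1  ]
purple [ 0.588 -0.326  0.07 ]
```

View pics/crop0.png

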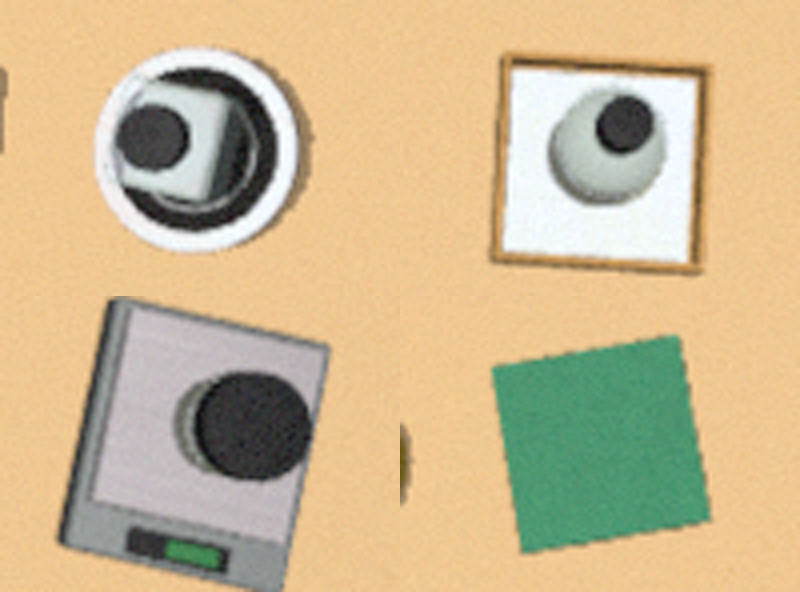

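```bash
cat >> h.py <<'E'
from scipy.spatial.transform import Rotation as Rn
def go(*targets):
    o=r.get_obs(); p=np.array(o['position']); q=np.array(o['ee_rot']); R=Rn.from_quat(q[[1,2,3,0]])
    print('t %.2f'%o['time_s'],'p',p.round(4),'F',np.round(o['wrist_force'],1),'open',round(float(o['opening']),3),'tilt',R.as_matrix()[:,2].round(3),'yawY',R.as_matrix()[:,1].round(3))
    for t in targets: print(t,'->',(R.inv().apply(np.array(t)-p)/.03).round(2),'rows',round(np.linalg.norm(np.array(t)-p)/.0625,1))
E
python3 - <<'E'
from h import *
m=viewer.camera_model('top'); s=viewer.camera_model('side')
for n,uv,z in[('flaskcap',(219,274),.13),('botcap',(406,196),.124),('jarlid',(495,285),.106),('stand',(230,277),.03),('carton',(400,205.5),.024),('pan',(484.2,285),.036),('mat',(291,198.5),.005)]:
    g=ground(m,[uv],z)[0]; print(n,g.round(4),'side px',proj(s,g)[0].round(1))
for x in ((.445,.285,.20),(.445,.285,.116)): go(x)
E
python3 - <<'E'
from h import *
im=cv2.imread('pics/side0.png')
t=[cv2.resize(im[v-30:v+30,u-40:u+40],(400,300),interpolation=cv2.INTER_CUBIC) for u,v in[(315,325),(316,165),(415,140)]]
t=[cv2.convertScaleAbs(x,alpha=1.8,beta=20) for x in t]+[np.zeros((300,400,3),np.uint8)]
cv2.imwrite('pics/crop1.png',np.vstack([np.hstack(t[:2]),np.hstack(t[2:])]))
E
```

```text
flaskcap [0.4473 0.2847 0.13  ] side px [315.1 310.8]
botcap [ 0.6179 -0.1128  0.124 ] side px [313.6 143. ]
jarlid [ 0.4282 -0.3071  0.106 ] side px [416.4 119.5]
stand [0.442  0.2808 0.03  ] side px [319.8 337.8]
carton [ 0.6124 -0.1136  0.024 ] side px [316.8 176. ]
pan [ 0.4278 -0.3049  0.036 ] side px [412.  142.9]
mat [0.6304 0.1439 0.005 ] side px [262.8 257.7]
t 0.10 p [0.1666 0.5759 0.2145] F [-0.1  0.4  0.1] open 0.996 tilt [-0.001 -0.002 -1.   ] yawY [ 0.278  0.961 -0.002]
(0.445, 0.285, 0.2) -> [-11.61  -6.73   0.49] rows 6.4
t 0.10 p [0.1666 0.5759 0.2145] F [-0.1  0.4  0.1] open 0.996 tilt [-0.001 -0.002 -1.   ] yawY [ 0.278  0.961 -0.002]
(0.445, 0.285, 0.116) -> [-11.61  -6.73   3.29] rows 6.6
```

View pics/crop1.png

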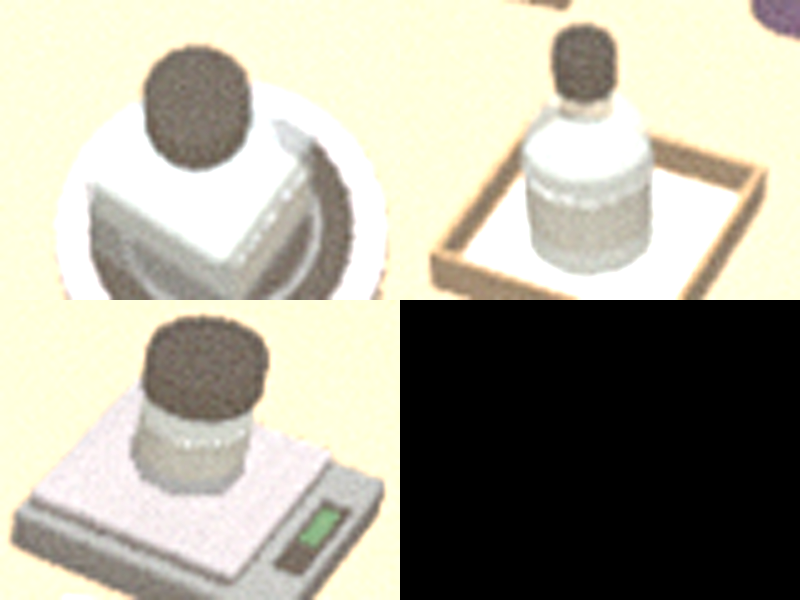

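The side view agrees with the projected cap centres to within 1 px (flask 314 against 315, bottle 313 against 313.6, jar 416 against 416.4). I'm moving to a point above the flask.

Request:
{"op": "play_rows", "data": {
  "series": [
    {"offset": [-11.7,-6.7,0.5],"turn": [0,0,0],"claw": 0.75},
    {"offset": [-11.7,-6.7,0.5],"turn": [0,0,0],"claw": 0.75},
    {"offset": [-11.7,-6.7,0.5],"turn": [0,0,0],"claw": 0.75},
    {"offset": [-11.7,-6.7,0.5],"turn": [0,0,0],"claw": 0.75},
    {"offset": [-11.7,-6.7,0.5],"turn": [0,0,0],"claw": 0.75}
  ]
}}

```text
time_s: 0.72
position: [0.3849, 0.3502, 0.2035]
ee_rot: [-0.0, 0.14, 0.99, -0.0]
wrist_force: [0.1, 0.7, -0.1]
opening: 0.751
grip_force: 0.0
```

```bash
python3 -c "
from h import *
go((.447,.285,.2),(.447,.285,.116))"
```

```text
t 0.72 p [0.3849 0.3502 0.2035] F [ 0.1  0.7 -0.1] open 0.751 tilt [-0. -0. -1.] yawY [ 0.278  0.961 -0.   ]
(0.447, 0.285, 0.2) -> [-2.59 -1.51  0.12] rows 1.4
(0.447, 0.285, 0.116) -> [-2.59 -1.51  2.92] rows 2.0
```

Request:
{"op": "play_rows", "data": {
  "series": [
    {"offset": [-2.6,-1.5,0.1],"turn": [0,0,0],"claw": 0.75},
    {"offset": [-2.6,-1.5,0.1],"turn": [0,0,0],"claw": 0.75},
    {"offset": [-2.6,-1.5,0.1],"turn": [0,0,0],"claw": 0.75},
    {"offset": [-2.6,-1.5,0.1],"turn": [0,0,0],"claw": 0.75}
  ]
}}

```text
time_s: 1.23
position: [0.4458, 0.2873, 0.2006]
ee_rot: [-0.0, 0.141, 0.99, -0.0]
wrist_force: [-0.4, 0.1, -0.1]
opening: 0.75
grip_force: 0.0
```

```bash
python3 -c "
from h import *
go((.447,.285,.116)); save('wrist','w0.png')"
```

```text
t 1.23 p [0.4458 0.2873 0.2006] F [-0.4  0.1 -0.1] open 0.75 tilt [-0.001  0.    -1.   ] yawY [ 0.278  0.961 -0.   ]
(0.447, 0.285, 0.116) -> [-0.06 -0.06  2.82] rows 1.4
```

View pics/w0.png

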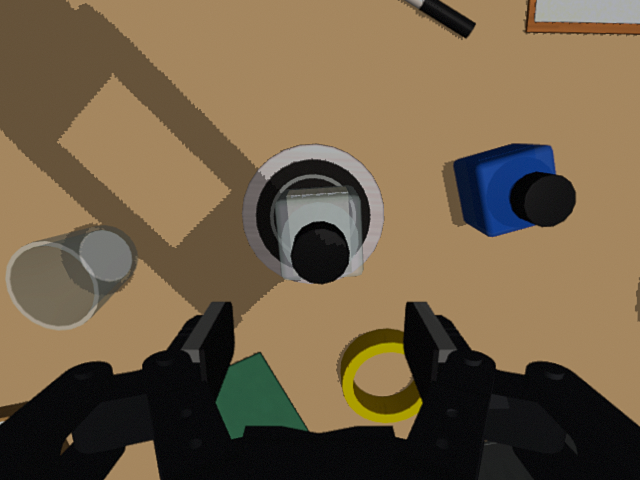

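The wrist view shows the flask cap at (320,250), centred between the fingers (209 and 430). The blue look-alike (550,195) is clear. I'm descending and gripping.

Request:
{"op": "play_rows", "data": {
  "series": [
    {"offset": [0,0,1.4],"turn": [0,0,0],"claw": 0.75},
    {"offset": [0,0,2.4],"turn": [0,0,0],"claw": 0.75},
    {"offset": [0,0,2.8],"turn": [0,0,0],"claw": 0.75},
    {"offset": [0,0,2.8],"turn": [0,0,0],"claw": 0.75},
    {"offset": [0,0,2.8],"turn": [0,0,0],"claw": 0.5}
  ]
}}

```text
time_s: 1.9
position: [0.4472, 0.2878, 0.1186]
ee_rot: [0.001, 0.14, 0.99, 0.001]
wrist_force: [-0.1, -0.5, -1.0]
opening: 0.549
grip_force: 0.0
```

Request:
{"op": "play_rows", "data": {
  "series": [
    {"offset": [0,0,0],"turn": [0,0,0],"claw": 0.4},
    {"offset": [0,0,0],"turn": [0,0,0],"claw": 0.2},
    {"offset": [0,0,0],"turn": [0,0,0],"claw": 0.2},
    {"offset": [0,0,0],"turn": [0,0,0],"claw": 0.2}
  ]
}}

```text
time_s: 2.4
position: [0.4465, 0.287, 0.117]
ee_rot: [0.0, 0.14, 0.99, 0.0]
wrist_force: [0.3, 0.0, 0.8]
opening: 0.197
grip_force: 0.0
```

```bash
python3 -c "
from h import *
go((.445,.285,.216))"
```

```text
t 2.40 p [0.4465 0.287  0.117 ] F [0.3 0.  0.8] open 0.197 tilt [ 0.  0. -1.] yawY [0.278 0.961 0.   ]
(0.445, 0.285, 0.216) -> [ 0.03 -0.08 -3.3 ] rows 1.6
```

```bash
python3 -c "
from h import *
m=viewer.camera_model('wrist');im,_=save('wrist','w1.png')
p=np.array(r.get_obs()['position']); print(proj(m,[p,(.447,.285,.13)]))
"
```

```text
[[314.60837743 300.00498726]
 [310.06938375 315.69676833]]
```

View pics/w1.png

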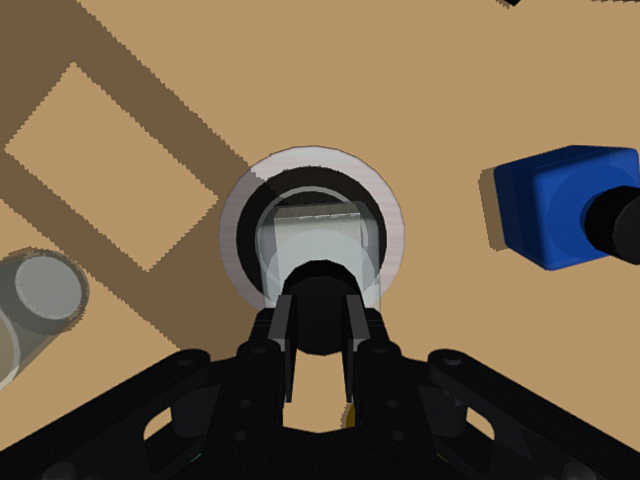

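The flask cap is at (320,308) between the pads, whose inner edges are at 290 and 352. The fingers stopped at the commanded 0.2 without gripping, so I'll close fully.

Request:
{"op": "play_rows", "data": {
  "series": [
    {"offset": [0,0,0],"turn": [0,0,0],"claw": 0.1},
    {"offset": [0,0,0],"turn": [0,0,0],"claw": 0.1},
    {"offset": [0,0,0],"turn": [0,0,0],"claw": 0.0},
    {"offset": [0,0,0],"turn": [0,0,0],"claw": 0.0}
  ]
}}

```text
time_s: 2.95
position: [0.4464, 0.287, 0.1169]
ee_rot: [-0.0, 0.14, 0.99, -0.0]
wrist_force: [-0.1, 0.4, -0.1]
opening: -0.003
grip_force: 0.0
```

```bash
python3 -c "
from h import *
go((.445,.285,.216)); save('side','s1.png')
m=viewer.camera_model('wrist');print(m['extrinsics'],m['vfov'])
im=cv2.imread('pics/s1.png');cv2.imwrite('pics/s1c.png',cv2.resize(im[210:390,220:460],(800,600)))"
```

```text
t 2.95 p [0.4464 0.287  0.1169] F [-0.1  0.4 -0.1] open -0.003 tilt [-0. -0. -1.] yawY [ 0.278  0.961 -0.   ]
(0.445, 0.285, 0.216) -> [ 0.03 -0.08 -3.3 ] rows 1.6
[[ 2.76607050e-01 -9.25217062e-01 -2.59734342e-01  3.81136889e-01]
 [ 9.60982693e-01  2.66564132e-01  7.38635658e-02  3.07345611e-01]
 [ 8.96028201e-04 -2.70031391e-01  9.62851102e-01  2.75475253e-01]
 [ 0.00000000e+00  0.00000000e+00  0.00000000e+00  1.00000000e+00]] 61.921490499704966
```

View pics/s1c.png

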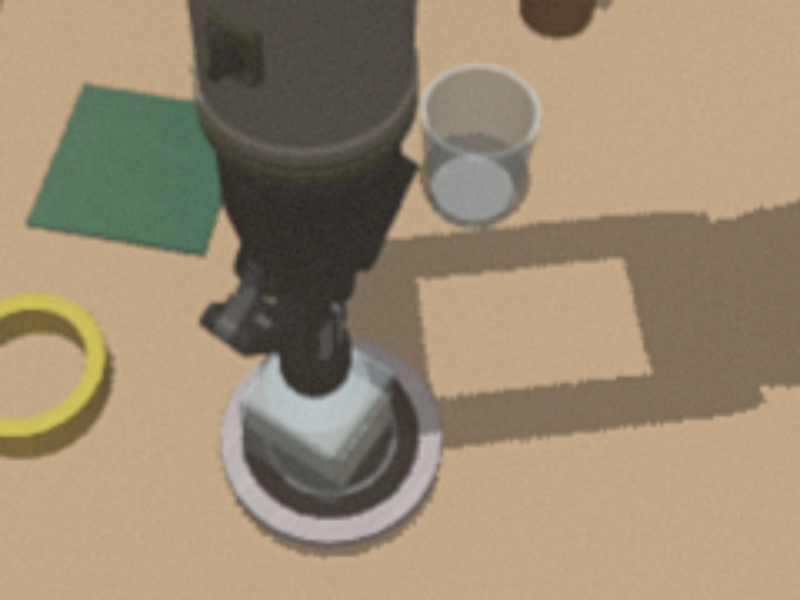

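```bash
python3 -c "
from h import *
s=viewer.camera_model('side');p=np.array(r.get_obs()['position'])
print(((proj(s,[p,p-[0,0,.017],(.447,.285,.13),(.447,.285,.108)])-[220,210])*10/3).round(0))
im,m=save('wrist','w2.png')
print(proj(m,[p,p-[0,0,.017],(.447,.285,.13)]).round(0))
g=cv2.imread('pics/w0.png').max(2)
sub=(g[215:300,270:380]<45).astype(np.uint8); n,l,st,c=cv2.connectedComponentsWithStats(sub); print(st,c.round(1))
a=cv2.imread('pics/s1c.png');a=cv2.convertScaleAbs(a[200:500,150:500],alpha=2.5,beta=30)
b=cv2.imread('pics/w2.png')[200:440,200:440]
cv2.imwrite('pics/cmp.png',np.hstack([cv2.resize(a,(400,343)),cv2.resize(cv2.convertScaleAbs(b,alpha=2.5,beta=30),(343,343))]))
"
```

```text
[[317. 354.]
 [318. 370.]
 [317. 337.]
 [318. 359.]]
[[315. 300.]
 [315. 286.]
 [310. 316.]]
[[   0    0  110   85 6116]
 [   3    0    4   17   33]
 [  92    0    8   28  160]
 [   0    5   10   41  214]
 [  21    7   58   62 2827]] [[57.7 45.5]
 [ 4.9  7.2]
 [94.7 10.7]
 [ 3.6 28.9]
 [49.7 37.6]]
```

View pics/cmp.png

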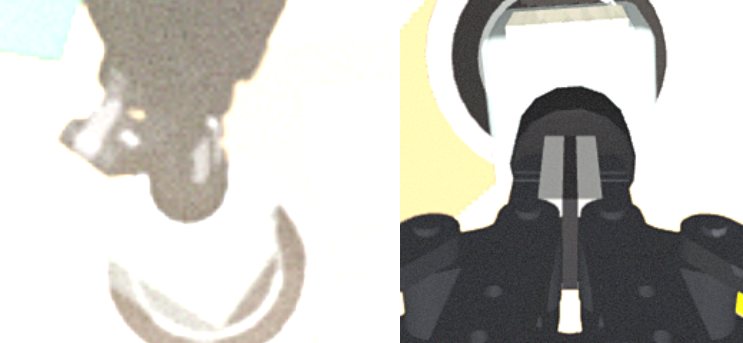

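Shut, the fingers sit on top of the cap in the picture, so they closed above it and the fingertips stand higher than I assumed. I'll open fully and descend in steps. A full opening also clears the body.

Request:
{"op": "play_rows", "data": {
  "series": [
    {"offset": [0,0,0],"turn": [0,0,0],"claw": 1.0},
    {"offset": [0,0,0],"turn": [0,0,0],"claw": 1.0},
    {"offset": [0,0,0],"turn": [0,0,0],"claw": 1.0},
    {"offset": [0,0,0],"turn": [0,0,0],"claw": 1.0},
    {"offset": [0,0,0.4],"turn": [0,0,0],"claw": 1.0}
  ]
}}

```text
time_s: 3.68
position: [0.4473, 0.2875, 0.1056]
ee_rot: [0.001, 0.14, 0.99, 0.001]
wrist_force: [-0.3, 0.1, 0.4]
opening: 0.997
grip_force: 0.0
```

Request:
{"op": "play_rows", "data": {
  "series": [
    {"offset": [0,0,0.3],"turn": [0,0,0],"claw": 1.0},
    {"offset": [0,0,0.5],"turn": [0,0,0],"claw": 1.0},
    {"offset": [0,0,0.5],"turn": [0,0,0],"claw": 1.0}
  ]
}}

```text
time_s: 4.05
position: [0.4458, 0.2867, 0.0889]
ee_rot: [-0.001, 0.14, 0.99, -0.0]
wrist_force: [0.1, -0.0, 0.3]
opening: 1.0
grip_force: 0.0
```

```bash
python3 -c "
from h import *
go((.445,.285,.216))
save('wrist','w3.png')
b=cv2.imread('pics/w3.png');cv2.imwrite('pics/w3b.png',cv2.convertScaleAbs(b,alpha=2.2,beta=25))"
```

```text
t 4.05 p [0.4458 0.2867 0.0889] F [ 0.1 -0.   0.3] open 1.0 tilt [-0.001 -0.001 -1.   ] yawY [ 0.278  0.961 -0.001]
(0.445, 0.285, 0.216) -> [ 0.02 -0.07 -4.24] rows 2.0
```

View pics/w3b.png

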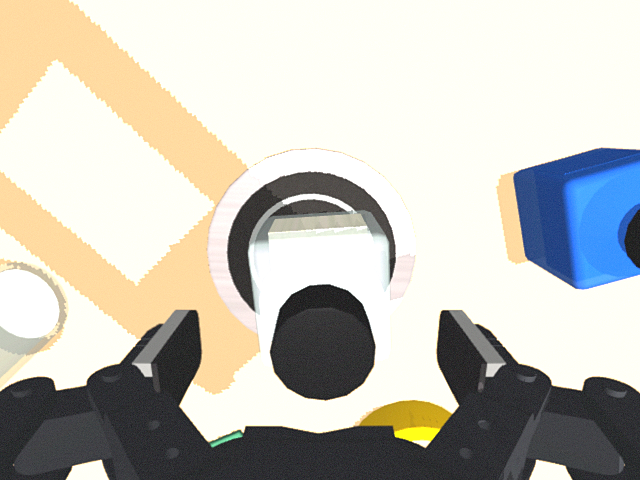

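The cap is 106 px wide, which puts it at a depth of 136 mm as predicted. The pad tips are at (200,312) and (440,312), which puts them at about 142 mm. So the fingertips are really some 20–30 mm behind the reported TCP, and alignment is good in both axes. I'm going 9 mm lower and closing.

Request:
{"op": "play_rows", "data": {
  "series": [
    {"offset": [0,0,0.3],"turn": [0,0,0],"claw": 1.0},
    {"offset": [0,0,0.3],"turn": [0,0,0],"claw": 0.6},
    {"offset": [0,0,0.3],"turn": [0,0,0],"claw": 0.4},
    {"offset": [0,0,0.3],"turn": [0,0,0],"claw": 0.1},
    {"offset": [0,0,0.3],"turn": [0,0,0],"claw": 0.1}
  ]
}}

```text
time_s: 4.72
position: [0.4468, 0.2873, 0.0814]
ee_rot: [0.0, 0.14, 0.99, 0.0]
wrist_force: [0.3, 0.6, 1.5]
opening: 0.405
grip_force: 59.9
```

Request:
{"op": "play_rows", "data": {
  "series": [
    {"offset": [0,0,0],"turn": [0,0,0],"claw": 0.1},
    {"offset": [0,0,0],"turn": [0,0,0],"claw": 0.1}
  ]
}}

```text
time_s: 4.97
position: [0.4467, 0.2873, 0.0813]
ee_rot: [0.0, 0.14, 0.99, 0.0]
wrist_force: [-0.3, 1.8, 2.8]
opening: 0.406
grip_force: 60.0
```

Gripped at an opening of 0.406 (34.5 mm) and 60 N. I'm lifting.

Request:
{"op": "play_rows", "data": {
  "series": [
    {"offset": [0,0,-0.5],"turn": [0,0,0],"claw": 0.1},
    {"offset": [0,0,-1.5],"turn": [0,0,0],"claw": 0.1},
    {"offset": [0,0,-2.5],"turn": [0,0,0],"claw": 0.1},
    {"offset": [0,0,-2.5],"turn": [0,0,0],"claw": 0.1}
  ]
}}

```text
time_s: 5.48
position: [0.448, 0.2878, 0.159]
ee_rot: [0.002, 0.14, 0.99, 0.001]
wrist_force: [0.5, -0.3, -2.4]
opening: 0.406
grip_force: 60.3
```

```bash
python3 -c "
from h import *
go((.63,.145,.156),(.63,.145,.058))"
```

```text
t 5.47 p [0.448  0.2878 0.159 ] F [ 0.5 -0.3 -2.4] open 0.406 tilt [ 0.005  0.002 -1.   ] yawY [0.278 0.961 0.003]
(0.63, 0.145, 0.156) -> [-7.15 -2.88  0.12] rows 3.7
(0.63, 0.145, 0.058) -> [-7.14 -2.9   3.38] rows 4.0
```

Request:
{"op": "play_rows", "data": {
  "series": [
    {"offset": [-1.0,-0.4,0],"turn": [0,0,0],"claw": 0.1},
    {"offset": [-2.7,-1.1,0],"turn": [0,0,0],"claw": 0.1},
    {"offset": [-4.5,-1.8,0],"turn": [0,0,0],"claw": 0.1},
    {"offset": [-6.2,-2.5,0],"turn": [0,0,0],"claw": 0.1},
    {"offset": [-7.2,-2.9,0],"turn": [0,0,0],"claw": 0.1}
  ]
}}

```text
time_s: 6.1
position: [0.6303, 0.1409, 0.1535]
ee_rot: [-0.001, 0.141, 0.99, -0.001]
wrist_force: [-0.7, -0.2, -2.3]
opening: 0.4
grip_force: 60.3
```

Request:
{"op": "play_rows", "data": {
  "series": [
    {"offset": [0,0,0.5],"turn": [0,0,0],"claw": 0.1},
    {"offset": [0,0,1.5],"turn": [0,0,0],"claw": 0.1},
    {"offset": [0,0,2.4],"turn": [0,0,0],"claw": 0.1},
    {"offset": [0,0,2.9],"turn": [0,0,0],"claw": 0.1},
    {"offset": [0,0,2.9],"turn": [0,0,0],"claw": 0.1}
  ]
}}

```text
time_s: 6.72
position: [0.6275, 0.1436, 0.0664]
ee_rot: [-0.002, 0.14, 0.99, -0.001]
wrist_force: [-0.1, 1.1, -2.7]
opening: 0.405
grip_force: 60.4
```

```bash
python3 -c "
from h import *
go((.63,.145,.0565))"
```

```text
t 6.72 p [0.6275 0.1436 0.0664] F [-0.1  1.1 -2.7] open 0.405 tilt [-0.004 -0.001 -1.   ] yawY [ 0.278  0.961 -0.002]
(0.63, 0.145, 0.0565) -> [-0.07  0.07  0.33] rows 0.2
```

Request:
{"op": "play_rows", "data": {
  "series": [
    {"offset": [0,0,0.1],"turn": [0,0,0],"claw": 0.1},
    {"offset": [0,0,0.2],"turn": [0,0,0],"claw": 0.1},
    {"offset": [0,0,0.25],"turn": [0,0,0],"claw": 0.1},
    {"offset": [0,0,0.3],"turn": [0,0,0],"claw": 0.1},
    {"offset": [0,0,0.3],"turn": [0,0,0],"claw": 0.1}
  ]
}}

```text
time_s: 7.35
position: [0.6296, 0.1433, 0.0598]
ee_rot: [-0.0, 0.14, 0.99, -0.0]
wrist_force: [-0.5, 0.9, -1.3]
opening: 0.408
grip_force: 60.4
```

Request:
{"op": "play_rows", "data": {
  "series": [
    {"offset": [0,0,0.05],"turn": [0,0,0],"claw": 0.1},
    {"offset": [0,0,0.1],"turn": [0,0,0],"claw": 0.1},
    {"offset": [0,0,0.1],"turn": [0,0,0],"claw": 0.1},
    {"offset": [0,0,0.1],"turn": [0,0,0],"claw": 0.1}
  ]
}}

```text
time_s: 7.85
position: [0.6297, 0.1434, 0.0569]
ee_rot: [0.0, 0.14, 0.99, -0.0]
wrist_force: [0.1, -0.1, -2.6]
opening: 0.406
grip_force: 60.4
```

Request:
{"op": "play_rows", "data": {
  "series": [
    {"offset": [0,0,0.03],"turn": [0,0,0],"claw": 0.1},
    {"offset": [0,0,0.03],"turn": [0,0,0],"claw": 0.1},
    {"offset": [0,0,0.03],"turn": [0,0,0],"claw": 0.5},
    {"offset": [0,0,0.03],"turn": [0,0,0],"claw": 0.7},
    {"offset": [0,0,0.03],"turn": [0,0,0],"claw": 0.7}
  ]
}}

```text
time_s: 8.48
position: [0.6298, 0.1434, 0.0561]
ee_rot: [0.0, 0.14, 0.99, 0.0]
wrist_force: [-0.2, -1.0, -0.5]
opening: 0.701
grip_force: 0.0
```

Request:
{"op": "play_rows", "data": {
  "series": [
    {"offset": [0,0,-1.0],"turn": [0,0,0],"claw": 0.7},
    {"offset": [0,0,-3.0],"turn": [0,0,0],"claw": 0.7},
    {"offset": [0,0,-4.2],"turn": [0,0,0],"claw": 0.7},
    {"offset": [0,0,-4.2],"turn": [0,0,0],"claw": 0.7}
  ]
}}

```text
time_s: 8.98
position: [0.6324, 0.1437, 0.1873]
ee_rot: [0.004, 0.14, 0.99, 0.001]
wrist_force: [1.3, 0.1, 0.6]
opening: 0.693
grip_force: 0.0
```

```bash
python3 -c "
from h import *
go((.618,-.113,.182),(.618,-.113,.074))"
```

```text
t 8.97 p [0.6324 0.1437 0.1873] F [1.3 0.1 0.6] open 0.693 tilt [ 0.008  0.001 -1.   ] yawY [0.278 0.961 0.003]
(0.618, -0.113, 0.182) -> [-1.92 -8.36  0.16] rows 4.1
(0.618, -0.113, 0.074) -> [-1.89 -8.37  3.76] rows 4.5
```

Request:
{"op": "play_rows", "data": {
  "series": [
    {"offset": [-2.0,-8.3,0],"turn": [0,0,0],"claw": 0.7},
    {"offset": [-2.0,-8.3,0],"turn": [0,0,0],"claw": 0.7},
    {"offset": [-2.0,-8.3,0],"turn": [0,0,0],"claw": 0.7},
    {"offset": [-2.0,-8.3,0],"turn": [0,0,0],"claw": 0.7},
    {"offset": [-2.0,-8.3,0],"turn": [0,0,0],"claw": 0.7}
  ]
}}

```text
time_s: 9.6
position: [0.6168, -0.1168, 0.1805]
ee_rot: [-0.001, 0.143, 0.99, -0.0]
wrist_force: [0.2, -0.2, -0.8]
opening: 0.698
grip_force: 0.0
```

Request:
{"op": "play_rows", "data": {
  "series": [
    {"offset": [0,0,0.2],"turn": [0,0,0],"claw": 0.7},
    {"offset": [0,0,0.2],"turn": [0,0,0],"claw": 0.7}
  ]
}}

```text
time_s: 9.85
position: [0.6175, -0.1108, 0.1744]
ee_rot: [-0.001, 0.14, 0.99, 0.0]
wrist_force: [0.2, 0.5, -0.2]
opening: 0.698
grip_force: 0.0
```

```bash
python3 -c "
from h import *
go((.618,-.113,.074))
save('wrist','w4.png')"
```

```text
t 9.85 p [ 0.6175 -0.1108  0.1744] F [ 0.2  0.5 -0.2] open 0.698 tilt [-0.002  0.001 -1.   ] yawY [0.277 0.961 0.   ]
(0.618, -0.113, 0.074) -> [-0.05 -0.07  3.35] rows 1.6
```

View pics/w4.png

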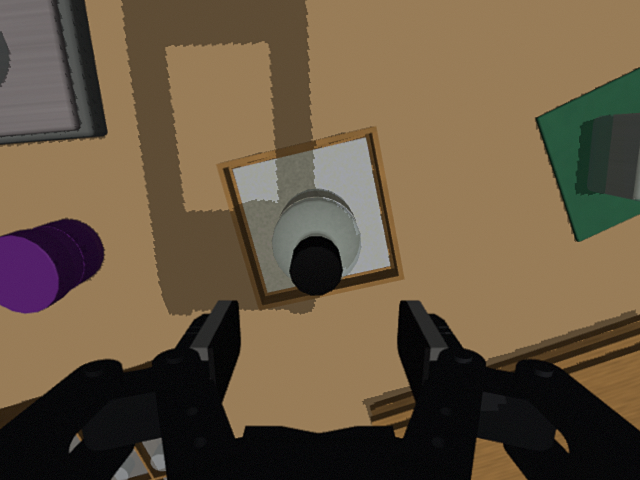

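The bottle cap is at (316,265), centred between the pads (240 and 399). I'm descending.

Request:
{"op": "play_rows", "data": {
  "series": [
    {"offset": [0,-0.05,1.2],"turn": [0,0,0],"claw": 0.7},
    {"offset": [0,-0.05,2.4],"turn": [0,0,0],"claw": 0.7},
    {"offset": [0,-0.05,3.1],"turn": [0,0,0],"claw": 0.7},
    {"offset": [0,-0.05,3.35],"turn": [0,0,0],"claw": 0.7},
    {"offset": [0,-0.05,3.35],"turn": [0,0,0],"claw": 0.6}
  ]
}}

```text
time_s: 10.52
position: [0.618, -0.1136, 0.0759]
ee_rot: [0.0, 0.14, 0.99, -0.0]
wrist_force: [-0.3, -0.4, 1.1]
opening: 0.606
grip_force: 0.0
```

Request:
{"op": "play_rows", "data": {
  "series": [
    {"offset": [0,0,0],"turn": [0,0,0],"claw": 0.4},
    {"offset": [0,0,0],"turn": [0,0,0],"claw": 0.1},
    {"offset": [0,0,0],"turn": [0,0,0],"claw": 0.1},
    {"offset": [0,0,0],"turn": [0,0,0],"claw": 0.1}
  ]
}}

```text
time_s: 11.02
position: [0.619, -0.114, 0.0775]
ee_rot: [0.002, 0.14, 0.99, -0.0]
wrist_force: [0.7, 1.0, 6.6]
opening: 0.333
grip_force: 59.2
```

Request:
{"op": "play_rows", "data": {
  "series": [
    {"offset": [0,0,-0.5],"turn": [0,0,0],"claw": 0.1},
    {"offset": [0,0,-1.6],"turn": [0,0,0],"claw": 0.1},
    {"offset": [0,0,-3.0],"turn": [0,0,0],"claw": 0.1},
    {"offset": [0,0,-4.2],"turn": [0,0,0],"claw": 0.1},
    {"offset": [0,0,-4.5],"turn": [0,0,0],"claw": 0.1}
  ]
}}

```text
time_s: 11.65
position: [0.6192, -0.1145, 0.2145]
ee_rot: [0.003, 0.141, 0.99, -0.0]
wrist_force: [0.1, -0.6, -3.1]
opening: 0.334
grip_force: 59.3
```

Request:
{"op": "play_rows", "data": {
  "series": [
    {"offset": [0,0,0],"turn": [0,0,0],"claw": 0.1},
    {"offset": [0,0,0],"turn": [0,0,0],"claw": 0.1}
  ]
}}

```text
time_s: 11.9
position: [0.6165, -0.1136, 0.208]
ee_rot: [-0.002, 0.14, 0.99, 0.0]
wrist_force: [-0.2, -0.3, -3.5]
opening: 0.336
grip_force: 59.3
```

```bash
python3 -c "
from h import *
go((.442,.281,.2))"
```

```text
t 11.90 p [ 0.6165 -0.1136  0.208 ] F [-0.2 -0.3 -3.5] open 0.336 tilt [-0.004  0.001 -1.   ] yawY [ 0.278  0.961 -0.   ]
(0.442, 0.281, 0.2) -> [ 9.24 11.02  0.3 ] rows 6.9
```

Request:
{"op": "play_rows", "data": {
  "series": [
    {"offset": [0.6,0.7,0],"turn": [0,0,0],"claw": 0.1},
    {"offset": [1.6,1.9,0],"turn": [0,0,0],"claw": 0.1},
    {"offset": [2.7,3.2,0],"turn": [0,0,0],"claw": 0.1},
    {"offset": [3.8,4.5,0],"turn": [0,0,0],"claw": 0.1},
    {"offset": [4.9,5.8,0],"turn": [0,0,0],"claw": 0.1}
  ]
}}

```text
time_s: 12.52
position: [0.5229, 0.0953, 0.2084]
ee_rot: [-0.002, 0.141, 0.99, -0.0]
wrist_force: [0.1, 0.1, -2.5]
opening: 0.331
grip_force: 59.4
```

Request:
{"op": "play_rows", "data": {
  "series": [
    {"offset": [1.1,1.3,0],"turn": [0,0,0],"claw": 0.1},
    {"offset": [2.2,2.6,0],"turn": [0,0,0],"claw": 0.1},
    {"offset": [3.3,3.9,0],"turn": [0,0,0],"claw": 0.1},
    {"offset": [4.1,4.9,0],"turn": [0,0,0],"claw": 0.1},
    {"offset": [4.4,5.2,0],"turn": [0,0,0],"claw": 0.1}
  ]
}}

```text
time_s: 13.15
position: [0.4395, 0.282, 0.2086]
ee_rot: [-0.001, 0.139, 0.99, -0.001]
wrist_force: [-1.2, -0.2, -1.7]
opening: 0.333
grip_force: 59.5
```

Request:
{"op": "play_rows", "data": {
  "series": [
    {"offset": [0,0,0.5],"turn": [0,0,0],"claw": 0.1},
    {"offset": [0,0,1.3],"turn": [0,0,0],"claw": 0.1},
    {"offset": [0,0,2.2],"turn": [0,0,0],"claw": 0.1},
    {"offset": [0,0,2.7],"turn": [0,0,0],"claw": 0.1},
    {"offset": [0,0,2.8],"turn": [0,0,0],"claw": 0.1}
  ]
}}

```text
time_s: 13.78
position: [0.4408, 0.2793, 0.1246]
ee_rot: [-0.001, 0.141, 0.99, -0.001]
wrist_force: [-0.1, -0.6, -2.4]
opening: 0.329
grip_force: 59.6
```

```bash
python3 -c "
from h import *
go((.442,.281,.1035))"
```

```text
t 13.78 p [0.4408 0.2793 0.1246] F [-0.1 -0.6 -2.4] open 0.329 tilt [-0.003 -0.002 -1.   ] yawY [ 0.279  0.96  -0.002]
(0.442, 0.281, 0.1035) -> [-0.02  0.07  0.7 ] rows 0.3
```

Request:
{"op": "play_rows", "data": {
  "series": [
    {"offset": [0,0.05,0.2],"turn": [0,0,0],"claw": 0.1},
    {"offset": [0,0.05,0.4],"turn": [0,0,0],"claw": 0.1},
    {"offset": [0,0.05,0.5],"turn": [0,0,0],"claw": 0.1},
    {"offset": [0,0.05,0.55],"turn": [0,0,0],"claw": 0.1},
    {"offset": [0,0.05,0.55],"turn": [0,0,0],"claw": 0.1}
  ]
}}

```text
time_s: 14.4
position: [0.4418, 0.2821, 0.1101]
ee_rot: [0.0, 0.14, 0.99, 0.0]
wrist_force: [0.6, -0.0, -2.7]
opening: 0.333
grip_force: 59.6
```

Request:
{"op": "play_rows", "data": {
  "series": [
    {"offset": [0,0,0.03],"turn": [0,0,0],"claw": 0.1},
    {"offset": [0,0,0.06],"turn": [0,0,0],"claw": 0.1},
    {"offset": [0,0,0.06],"turn": [0,0,0],"claw": 0.1}
  ]
}}

```text
time_s: 14.78
position: [0.4418, 0.2821, 0.1082]
ee_rot: [-0.0, 0.14, 0.99, -0.0]
wrist_force: [-0.2, -0.5, -2.1]
opening: 0.333
grip_force: 59.6
```

Request:
{"op": "play_rows", "data": {
  "series": [
    {"offset": [0,0,0.05],"turn": [0,0,0],"claw": 0.1},
    {"offset": [0,0,0.1],"turn": [0,0,0],"claw": 0.1},
    {"offset": [0,0,0.15],"turn": [0,0,0],"claw": 0.1},
    {"offset": [0,0,0.15],"turn": [0,0,0],"claw": 0.1}
  ]
}}

```text
time_s: 15.28
position: [0.4418, 0.2821, 0.1036]
ee_rot: [-0.0, 0.14, 0.99, -0.0]
wrist_force: [0.1, -0.0, -2.6]
opening: 0.336
grip_force: 59.8
```

Request:
{"op": "play_rows", "data": {
  "series": [
    {"offset": [0,0,0.02],"turn": [0,0,0],"claw": 0.1},
    {"offset": [0,0,0.03],"turn": [0,0,0],"claw": 0.1},
    {"offset": [0,0,0.03],"turn": [0,0,0],"claw": 0.1}
  ]
}}

```text
time_s: 15.65
position: [0.4422, 0.2822, 0.1034]
ee_rot: [0.0, 0.14, 0.99, 0.0]
wrist_force: [-1.7, -0.7, 4.7]
opening: 0.331
grip_force: 60.2
```

It touched down at 0.1034, as expected. I'm releasing.

Request:
{"op": "play_rows", "data": {
  "series": [
    {"offset": [0,0,-0.03],"turn": [0,0,0],"claw": 0.1},
    {"offset": [0,0,-0.03],"turn": [0,0,0],"claw": 0.5},
    {"offset": [0,0,-0.03],"turn": [0,0,0],"claw": 0.6},
    {"offset": [0,0,-0.03],"turn": [0,0,0],"claw": 0.6}
  ]
}}

```text
time_s: 16.15
position: [0.4419, 0.2821, 0.1037]
ee_rot: [-0.0, 0.14, 0.99, -0.0]
wrist_force: [0.2, -0.0, 0.6]
opening: 0.606
grip_force: 0.0
```

Request:
{"op": "play_rows", "data": {
  "series": [
    {"offset": [0,0,-1.0],"turn": [0,0,0],"claw": 0.6},
    {"offset": [0,0,-2.5],"turn": [0,0,0],"claw": 0.6},
    {"offset": [0,0,-3.3],"turn": [0,0,0],"claw": 0.8},
    {"offset": [0,0,-3.3],"turn": [0,0,0],"claw": 0.95}
  ]
}}

```text
time_s: 16.65
position: [0.4433, 0.2828, 0.2053]
ee_rot: [0.002, 0.14, 0.99, 0.001]
wrist_force: [-0.7, -0.0, -0.1]
opening: 0.947
grip_force: 0.0
```

```bash
python3 -c "
from h import *
go((.428,-.306,.2))"
```

```text
t 16.65 p [0.4433 0.2828 0.2053] F [-0.7 -0.  -0.1] open 0.947 tilt [ 0.004  0.002 -1.   ] yawY [0.278 0.961 0.003]
(0.428, -0.306, 0.2) -> [ -4.97 -19.     0.13] rows 9.4
```

Request:
{"op": "play_rows", "data": {
  "series": [
    {"offset": [-5.0,-19.0,0],"turn": [0,0,0],"claw": 0.95},
    {"offset": [-5.0,-19.0,0],"turn": [0,0,0],"claw": 0.95},
    {"offset": [-5.0,-19.0,0],"turn": [0,0,0],"claw": 0.95},
    {"offset": [-5.0,-19.0,0],"turn": [0,0,0],"claw": 0.95},
    {"offset": [-5.0,-19.0,0],"turn": [0,0,0],"claw": 0.95}
  ]
}}

```text
time_s: 17.27
position: [0.4331, -0.032, 0.2012]
ee_rot: [-0.001, 0.14, 0.99, 0.0]
wrist_force: [1.1, 0.6, 0.1]
opening: 0.956
grip_force: 0.0
```

```bash
python3 -c "
from h import *
go((.428,-.306,.2))"
```

```text
t 17.27 p [ 0.4331 -0.032   0.2012] F [1.1 0.6 0.1] open 0.956 tilt [-0.001  0.    -1.   ] yawY [ 0.278  0.961 -0.   ]
(0.428, -0.306, 0.2) -> [-2.37 -8.82  0.04] rows 4.4
```

Request:
{"op": "play_rows", "data": {
  "series": [
    {"offset": [-2.4,-8.8,0],"turn": [0,0,0],"claw": 0.95},
    {"offset": [-2.4,-8.8,0],"turn": [0,0,0],"claw": 0.95},
    {"offset": [-2.4,-8.8,0],"turn": [0,0,0],"claw": 0.95},
    {"offset": [-2.4,-8.8,0],"turn": [0,0,0],"claw": 0.95},
    {"offset": [-2.4,-8.8,0],"turn": [0,0,0],"claw": 0.95}
  ]
}}

```text
time_s: 17.9
position: [0.4285, -0.3065, 0.2007]
ee_rot: [-0.001, 0.142, 0.99, 0.0]
wrist_force: [0.0, 0.9, -0.3]
opening: 0.954
grip_force: 0.0
```

Request:
{"op": "play_rows", "data": {
  "series": [
    {"offset": [0,0,0.5],"turn": [0,0,0],"claw": 0.95},
    {"offset": [0,0,1.0],"turn": [0,0,0],"claw": 0.95},
    {"offset": [0,0,1.0],"turn": [0,0,0],"claw": 0.95}
  ]
}}

```text
time_s: 18.27
position: [0.4291, -0.3014, 0.17]
ee_rot: [-0.002, 0.139, 0.99, 0.001]
wrist_force: [-0.1, -0.1, 0.2]
opening: 0.954
grip_force: 0.0
```

```bash
python3 -c "
from h import *
go((.428,-.3065,.053))
save('wrist','w5.png')"
```

```text
t 18.27 p [ 0.4291 -0.3014  0.17  ] F [-0.1 -0.1  0.2] open 0.954 tilt [-0.003  0.003 -1.   ] yawY [0.276 0.961 0.002]
(0.428, -0.3065, 0.053) -> [-0.03 -0.18  3.9 ] rows 1.9
```

View pics/w5.png

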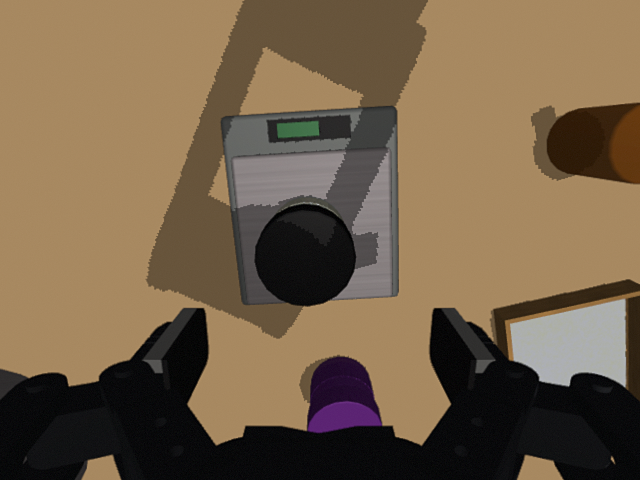

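The jar lid is at (305,255), about 15 px left of the finger midline (320). I'm shifting about −7 mm along tool y during the descent.

Request:
{"op": "play_rows", "data": {
  "series": [
    {"offset": [0,-0.24,0.6],"turn": [0,0,0],"claw": 0.95},
    {"offset": [0,-0.24,1.6],"turn": [0,0,0],"claw": 0.95},
    {"offset": [0,-0.24,2.6],"turn": [0,0,0],"claw": 0.95},
    {"offset": [0,-0.24,3.5],"turn": [0,0,0],"claw": 0.95},
    {"offset": [0,-0.24,3.9],"turn": [0,0,0],"claw": 0.95}
  ]
}}

```text
time_s: 18.95
position: [0.4269, -0.3099, 0.0534]
ee_rot: [-0.001, 0.14, 0.99, 0.001]
wrist_force: [-0.1, 0.6, -0.2]
opening: 0.951
grip_force: 0.0
```

Request:
{"op": "play_rows", "data": {
  "series": [
    {"offset": [0,0,0],"turn": [0,0,0],"claw": 0.95},
    {"offset": [0,0,0],"turn": [0,0,0],"claw": 0.8},
    {"offset": [0,0,0],"turn": [0,0,0],"claw": 0.7},
    {"offset": [0,0,0],"turn": [0,0,0],"claw": 0.4},
    {"offset": [0,0,0],"turn": [0,0,0],"claw": 0.4}
  ]
}}

```text
time_s: 19.58
position: [0.4291, -0.3115, 0.0576]
ee_rot: [0.001, 0.14, 0.99, -0.001]
wrist_force: [-1.1, 2.7, 8.2]
opening: 0.687
grip_force: 63.5
```

```bash
python3 -c "
from h import *
go((.428,-.3065,.053))"
```

```text
t 19.57 p [ 0.4291 -0.3115  0.0576] F [-1.1  2.7  8.2] open 0.687 tilt [ 0.002 -0.002 -1.   ] yawY [ 0.278  0.961 -0.001]
(0.428, -0.3065, 0.053) -> [0.08 0.15 0.15] rows 0.1
```

Request:
{"op": "play_rows", "data": {
  "series": [
    {"offset": [0,0,-0.5],"turn": [0,0,0],"claw": 0.4},
    {"offset": [0,0,-1.4],"turn": [0,0,0],"claw": 0.4},
    {"offset": [0,0,-2.1],"turn": [0,0,0],"claw": 0.4},
    {"offset": [0,0,-2.2],"turn": [0,0,0],"claw": 0.4},
    {"offset": [0,0,-2.2],"turn": [0,0,0],"claw": 0.4}
  ]
}}

```text
time_s: 20.2
position: [0.4279, -0.3109, 0.1217]
ee_rot: [0.0, 0.14, 0.99, -0.0]
wrist_force: [0.2, 0.5, -3.0]
opening: 0.688
grip_force: 64.6
```

```bash
python3 -c "
from h import *
go((.613,-.115,.115))"
```

```text
t 20.20 p [ 0.4279 -0.3109  0.1217] F [ 0.2  0.5 -3. ] open 0.688 tilt [ 0. -0. -1.] yawY [ 0.278  0.961 -0.   ]
(0.613, -0.115, 0.115) -> [-4.11  7.99  0.22] rows 4.3
```

Request:
{"op": "play_rows", "data": {
  "series": [
    {"offset": [-0.6,1.2,0],"turn": [0,0,0],"claw": 0.4},
    {"offset": [-1.6,3.1,0],"turn": [0,0,0],"claw": 0.4},
    {"offset": [-2.6,5.0,0],"turn": [0,0,0],"claw": 0.4},
    {"offset": [-3.5,6.8,0],"turn": [0,0,0],"claw": 0.4},
    {"offset": [-4.1,8.0,0],"turn": [0,0,0],"claw": 0.4}
  ]
}}

```text
time_s: 20.82
position: [0.6134, -0.1118, 0.12]
ee_rot: [-0.001, 0.14, 0.99, 0.0]
wrist_force: [0.0, -0.9, -0.6]
opening: 0.686
grip_force: 64.9
```

Request:
{"op": "play_rows", "data": {
  "series": [
    {"offset": [0,0,0.4],"turn": [0,0,0],"claw": 0.4},
    {"offset": [0,0,1.2],"turn": [0,0,0],"claw": 0.4},
    {"offset": [0,0,2.0],"turn": [0,0,0],"claw": 0.4},
    {"offset": [0,0,2.5],"turn": [0,0,0],"claw": 0.4},
    {"offset": [0,0,2.5],"turn": [0,0,0],"claw": 0.4}
  ]
}}

```text
time_s: 21.45
position: [0.6107, -0.1146, 0.0444]
ee_rot: [-0.002, 0.141, 0.99, 0.0]
wrist_force: [-0.3, 0.4, -0.9]
opening: 0.687
grip_force: 65.0
```

```bash
python3 -c "
from h import *
go((.613,-.1155,.0265))"
```

```text
t 21.45 p [ 0.6107 -0.1146  0.0444] F [-0.3  0.4 -0.9] open 0.687 tilt [-0.004  0.001 -1.   ] yawY [ 0.279  0.96  -0.   ]
(0.613, -0.1155, 0.0265) -> [-0.08 -0.01  0.59] rows 0.3
```

Request:
{"op": "play_rows", "data": {
  "series": [
    {"offset": [0,0,0.2],"turn": [0,0,0],"claw": 0.4},
    {"offset": [0,0,0.35],"turn": [0,0,0],"claw": 0.4},
    {"offset": [0,0,0.45],"turn": [0,0,0],"claw": 0.4},
    {"offset": [0,0,0.5],"turn": [0,0,0],"claw": 0.4},
    {"offset": [0,0,0.5],"turn": [0,0,0],"claw": 0.4}
  ]
}}

```text
time_s: 22.08
position: [0.6128, -0.1145, 0.0317]
ee_rot: [-0.0, 0.14, 0.99, -0.0]
wrist_force: [-0.1, 0.6, -1.8]
opening: 0.686
grip_force: 65.0
```

Request:
{"op": "play_rows", "data": {
  "series": [
    {"offset": [0,0,0.03],"turn": [0,0,0],"claw": 0.4},
    {"offset": [0,0,0.06],"turn": [0,0,0],"claw": 0.4},
    {"offset": [0,0,0.06],"turn": [0,0,0],"claw": 0.4}
  ]
}}

```text
time_s: 22.45
position: [0.6128, -0.1145, 0.0299]
ee_rot: [-0.0, 0.14, 0.99, -0.0]
wrist_force: [-0.1, 0.4, -2.3]
opening: 0.683
grip_force: 65.0
```

Request:
{"op": "play_rows", "data": {
  "series": [
    {"offset": [0,0,0.05],"turn": [0,0,0],"claw": 0.4},
    {"offset": [0,0,0.1],"turn": [0,0,0],"claw": 0.4},
    {"offset": [0,0,0.13],"turn": [0,0,0],"claw": 0.4},
    {"offset": [0,0,0.13],"turn": [0,0,0],"claw": 0.4}
  ]
}}

```text
time_s: 22.95
position: [0.6128, -0.1145, 0.026]
ee_rot: [-0.0, 0.14, 0.99, -0.0]
wrist_force: [-0.0, 0.2, -1.6]
opening: 0.685
grip_force: 65.0
```

Request:
{"op": "play_rows", "data": {
  "series": [
    {"offset": [0,0,0.03],"turn": [0,0,0],"claw": 0.4},
    {"offset": [0,0,0.03],"turn": [0,0,0],"claw": 0.4}
  ]
}}

```text
time_s: 23.2
position: [0.6131, -0.1146, 0.0257]
ee_rot: [0.0, 0.14, 0.99, -0.0]
wrist_force: [-2.0, 0.7, 3.7]
opening: 0.686
grip_force: 65.4
```

The jar has touched down. I'm releasing and rising.

Request:
{"op": "play_rows", "data": {
  "series": [
    {"offset": [0,0,-0.03],"turn": [0,0,0],"claw": 0.7},
    {"offset": [0,0,-0.03],"turn": [0,0,0],"claw": 0.85},
    {"offset": [0,0,-0.03],"turn": [0,0,0],"claw": 0.95},
    {"offset": [0,0,-0.03],"turn": [0,0,0],"claw": 0.95}
  ]
}}

```text
time_s: 23.7
position: [0.6129, -0.1145, 0.026]
ee_rot: [0.0, 0.14, 0.99, -0.0]
wrist_force: [-0.6, 0.1, 0.4]
opening: 0.95
grip_force: 0.0
```

Request:
{"op": "play_rows", "data": {
  "series": [
    {"offset": [0,0,-1.0],"turn": [0,0,0],"claw": 0.95},
    {"offset": [0,0,-2.7],"turn": [0,0,0],"claw": 0.95},
    {"offset": [0,0,-4.3],"turn": [0,0,0],"claw": 0.8},
    {"offset": [0,0,-4.7],"turn": [0,0,0],"claw": 0.75},
    {"offset": [0,0,-4.7],"turn": [0,0,0],"claw": 0.75}
  ]
}}

```text
time_s: 24.32
position: [0.6135, -0.1147, 0.1679]
ee_rot: [0.001, 0.14, 0.99, -0.0]
wrist_force: [0.2, -0.8, -0.7]
opening: 0.749
grip_force: 0.0
```

```bash
python3 -c "
from h import *
go((.63,.1434,.165))"
```

```text
t 24.32 p [ 0.6135 -0.1147  0.1679] F [ 0.2 -0.8 -0.7] open 0.749 tilt [ 0.002 -0.001 -1.   ] yawY [0.278 0.961 0.   ]
(0.63, 0.1434, 0.165) -> [1.86 8.42 0.09] rows 4.1
```

Request:
{"op": "play_rows", "data": {
  "series": [
    {"offset": [1.9,8.4,0],"turn": [0,0,0],"claw": 0.75},
    {"offset": [1.9,8.4,0],"turn": [0,0,0],"claw": 0.75},
    {"offset": [1.9,8.4,0],"turn": [0,0,0],"claw": 0.75},
    {"offset": [1.9,8.4,0],"turn": [0,0,0],"claw": 0.75},
    {"offset": [1.9,8.4,0],"turn": [0,0,0],"claw": 0.75}
  ]
}}

```text
time_s: 24.95
position: [0.6262, 0.1476, 0.1639]
ee_rot: [-0.002, 0.138, 0.99, -0.0]
wrist_force: [0.2, -0.3, -0.6]
opening: 0.75
grip_force: 0.0
```

Request:
{"op": "play_rows", "data": {
  "series": [
    {"offset": [0,0,0],"turn": [0,0,0],"claw": 0.75},
    {"offset": [0,0,0],"turn": [0,0,0],"claw": 0.75},
    {"offset": [0,0,0],"turn": [0,0,0],"claw": 0.75}
  ]
}}

```text
time_s: 25.32
position: [0.6282, 0.1417, 0.1667]
ee_rot: [-0.0, 0.141, 0.99, -0.0]
wrist_force: [-0.7, -0.0, -0.0]
opening: 0.747
grip_force: 0.0
```

```bash
python3 -c "
from h import *
go((.6298,.1434,.0565))"
```

```text
t 25.32 p [0.6282 0.1417 0.1667] F [-0.7 -0.  -0. ] open 0.747 tilt [-0. -0. -1.] yawY [ 0.28  0.96 -0.  ]
(0.6298, 0.1434, 0.0565) -> [-0.04  0.07  3.67] rows 1.8
```

Request:
{"op": "play_rows", "data": {
  "series": [
    {"offset": [0,0.06,0.8],"turn": [0,0,0],"claw": 0.75},
    {"offset": [0,0.06,1.9],"turn": [0,0,0],"claw": 0.75},
    {"offset": [0,0.06,2.9],"turn": [0,0,0],"claw": 0.75},
    {"offset": [0,0.06,3.5],"turn": [0,0,0],"claw": 0.75},
    {"offset": [0,0.06,3.67],"turn": [0,0,0],"claw": 0.75}
  ]
}}

```text
time_s: 25.95
position: [0.628, 0.1444, 0.0557]
ee_rot: [-0.001, 0.141, 0.99, -0.0]
wrist_force: [-0.0, 0.4, -0.1]
opening: 0.749
grip_force: 0.0
```

Request:
{"op": "play_rows", "data": {
  "series": [
    {"offset": [0,0,0],"turn": [0,0,0],"claw": 0.6},
    {"offset": [0,0,0],"turn": [0,0,0],"claw": 0.45},
    {"offset": [0,0,0],"turn": [0,0,0],"claw": 0.1},
    {"offset": [0,0,0],"turn": [0,0,0],"claw": 0.1},
    {"offset": [0,0,0],"turn": [0,0,0],"claw": 0.1}
  ]
}}

```text
time_s: 26.58
position: [0.6298, 0.1451, 0.0588]
ee_rot: [0.001, 0.14, 0.99, 0.0]
wrist_force: [-1.8, -1.3, 6.8]
opening: 0.408
grip_force: 59.5
```

Request:
{"op": "play_rows", "data": {
  "series": [
    {"offset": [0,0,-0.5],"turn": [0,0,0],"claw": 0.1},
    {"offset": [0,0,-1.6],"turn": [0,0,0],"claw": 0.1},
    {"offset": [0,0,-3.0],"turn": [0,0,0],"claw": 0.1},
    {"offset": [0,0,-4.3],"turn": [0,0,0],"claw": 0.1},
    {"offset": [0,0,-5.0],"turn": [0,0,0],"claw": 0.1}
  ]
}}

```text
time_s: 27.2
position: [0.6297, 0.1454, 0.2105]
ee_rot: [0.002, 0.14, 0.99, 0.001]
wrist_force: [1.0, -0.5, -2.8]
opening: 0.405
grip_force: 60.1
```

Request:
{"op": "play_rows", "data": {
  "series": [
    {"offset": [0,0,0],"turn": [0,0,0],"claw": 0.1},
    {"offset": [0,0,0],"turn": [0,0,0],"claw": 0.1}
  ]
}}

```text
time_s: 27.45
position: [0.6276, 0.145, 0.2047]
ee_rot: [-0.001, 0.14, 0.99, -0.0]
wrist_force: [-0.7, -0.2, -3.6]
opening: 0.402
grip_force: 60.1
```

```bash
python3 -c "
from h import *
go((.428,-.306,.205))"
```

```text
t 27.45 p [0.6276 0.145  0.2047] F [-0.7 -0.2 -3.6] open 0.402 tilt [-0.003 -0.    -1.   ] yawY [ 0.278  0.961 -0.001]
(0.428, -0.306, 0.205) -> [  2.21 -16.29   0.02] rows 7.9
```

Request:
{"op": "play_rows", "data": {
  "series": [
    {"offset": [0.1,-0.8,0],"turn": [0,0,0],"claw": 0.1},
    {"offset": [0.3,-2.3,0],"turn": [0,0,0],"claw": 0.1},
    {"offset": [0.55,-4.1,0],"turn": [0,0,0],"claw": 0.1},
    {"offset": [0.8,-5.9,0],"turn": [0,0,0],"claw": 0.1},
    {"offset": [1.0,-7.7,0],"turn": [0,0,0],"claw": 0.1}
  ]
}}

```text
time_s: 28.08
position: [0.5334, -0.0695, 0.2043]
ee_rot: [-0.002, 0.14, 0.99, 0.0]
wrist_force: [-0.6, 0.1, -1.7]
opening: 0.403
grip_force: 60.4
```

Request:
{"op": "play_rows", "data": {
  "series": [
    {"offset": [0.25,-1.8,0],"turn": [0,0,0],"claw": 0.1},
    {"offset": [0.5,-3.6,0],"turn": [0,0,0],"claw": 0.1},
    {"offset": [0.75,-5.4,0],"turn": [0,0,0],"claw": 0.1},
    {"offset": [1.0,-7.2,0],"turn": [0,0,0],"claw": 0.1},
    {"offset": [1.2,-8.6,0],"turn": [0,0,0],"claw": 0.1}
  ]
}}

```text
time_s: 28.7
position: [0.4271, -0.3073, 0.2044]
ee_rot: [-0.002, 0.141, 0.99, 0.001]
wrist_force: [1.6, -0.3, -3.3]
opening: 0.402
grip_force: 60.4
```

Request:
{"op": "play_rows", "data": {
  "series": [
    {"offset": [0,0,0.5],"turn": [0,0,0],"claw": 0.1},
    {"offset": [0,0,1.4],"turn": [0,0,0],"claw": 0.1},
    {"offset": [0,0,2.4],"turn": [0,0,0],"claw": 0.1},
    {"offset": [0,0,3.0],"turn": [0,0,0],"claw": 0.1},
    {"offset": [0,0,3.1],"turn": [0,0,0],"claw": 0.1}
  ]
}}

```text
time_s: 29.32
position: [0.4282, -0.3045, 0.1114]
ee_rot: [-0.002, 0.14, 0.99, 0.001]
wrist_force: [-0.6, 0.0, -2.1]
opening: 0.403
grip_force: 60.6
```

```bash
python3 -c "
from h import *
go((.428,-.306,.090))"
```

```text
t 29.32 p [ 0.4282 -0.3045  0.1114] F [-0.6  0.  -2.1] open 0.403 tilt [-0.003  0.003 -1.   ] yawY [0.277 0.961 0.002]
(0.428, -0.306, 0.09) -> [-0.01 -0.05  0.71] rows 0.3
```

Request:
{"op": "play_rows", "data": {
  "series": [
    {"offset": [0,0,0.2],"turn": [0,0,0],"claw": 0.1},
    {"offset": [0,0,0.4],"turn": [0,0,0],"claw": 0.1},
    {"offset": [0,0,0.5],"turn": [0,0,0],"claw": 0.1},
    {"offset": [0,0,0.55],"turn": [0,0,0],"claw": 0.1},
    {"offset": [0,0,0.55],"turn": [0,0,0],"claw": 0.1}
  ]
}}

```text
time_s: 29.95
position: [0.4293, -0.3063, 0.0975]
ee_rot: [0.0, 0.14, 0.99, -0.0]
wrist_force: [0.3, 0.2, -2.2]
opening: 0.402
grip_force: 60.6
```

Request:
{"op": "play_rows", "data": {
  "series": [
    {"offset": [0,0,0.05],"turn": [0,0,0],"claw": 0.1},
    {"offset": [0,0,0.1],"turn": [0,0,0],"claw": 0.1},
    {"offset": [0,0,0.1],"turn": [0,0,0],"claw": 0.1}
  ]
}}

```text
time_s: 30.32
position: [0.4292, -0.3061, 0.0942]
ee_rot: [-0.0, 0.14, 0.99, 0.0]
wrist_force: [-0.8, 1.0, -2.3]
opening: 0.405
grip_force: 60.6
```

Request:
{"op": "play_rows", "data": {
  "series": [
    {"offset": [0,0,0.05],"turn": [0,0,0],"claw": 0.1},
    {"offset": [0,0,0.1],"turn": [0,0,0],"claw": 0.1},
    {"offset": [0,0,0.13],"turn": [0,0,0],"claw": 0.1},
    {"offset": [0,0,0.13],"turn": [0,0,0],"claw": 0.1}
  ]
}}

```text
time_s: 30.82
position: [0.4292, -0.3062, 0.0904]
ee_rot: [-0.0, 0.14, 0.99, 0.0]
wrist_force: [0.3, 0.6, -3.0]
opening: 0.403
grip_force: 60.6
```

Request:
{"op": "play_rows", "data": {
  "series": [
    {"offset": [0,0,0.03],"turn": [0,0,0],"claw": 0.1},
    {"offset": [0,0,0.03],"turn": [0,0,0],"claw": 0.1}
  ]
}}

```text
time_s: 31.08
position: [0.4294, -0.3064, 0.0899]
ee_rot: [0.0, 0.14, 0.99, -0.0]
wrist_force: [-1.1, 0.2, -1.0]
opening: 0.402
grip_force: 61.0
```

It's just touching (expected 0.0898). I'm releasing, rising and backing out of the top view.

Request:
{"op": "play_rows", "data": {
  "series": [
    {"offset": [0,0,0],"turn": [0,0,0],"claw": 0.4},
    {"offset": [0,0,0],"turn": [0,0,0],"claw": 0.6},
    {"offset": [0,0,0],"turn": [0,0,0],"claw": 0.7},
    {"offset": [0,0,0],"turn": [0,0,0],"claw": 0.7}
  ]
}}

```text
time_s: 31.58
position: [0.4294, -0.3063, 0.0897]
ee_rot: [0.0, 0.14, 0.99, -0.0]
wrist_force: [-0.5, -0.7, 0.5]
opening: 0.702
grip_force: 0.0
```

Request:
{"op": "play_rows", "data": {
  "series": [
    {"offset": [0,0,-1.0],"turn": [0,0,0],"claw": 0.7},
    {"offset": [0,0,-2.7],"turn": [0,0,0],"claw": 0.7},
    {"offset": [0,0,-4.5],"turn": [0,0,0],"claw": 0.7},
    {"offset": [0,0,-5.0],"turn": [0,0,0],"claw": 0.7},
    {"offset": [0,0,-5.0],"turn": [0,0,0],"claw": 0.7}
  ]
}}

```text
time_s: 32.2
position: [0.4299, -0.3067, 0.2407]
ee_rot: [0.001, 0.14, 0.99, -0.001]
wrist_force: [0.0, 0.5, -0.5]
opening: 0.699
grip_force: 0.0
```

Request:
{"op": "play_rows", "data": {
  "series": [
    {"offset": [4.0,-4.5,0],"turn": [0,0,0],"claw": 0.7},
    {"offset": [4.0,-4.5,0],"turn": [0,0,0],"claw": 0.7},
    {"offset": [4.0,-4.5,0],"turn": [0,0,0],"claw": 0.7},
    {"offset": [4.0,-4.5,0],"turn": [0,0,0],"claw": 0.7},
    {"offset": [4.0,-4.5,0],"turn": [0,0,0],"claw": 0.7}
  ]
}}

```text
time_s: 32.83
position: [0.2762, -0.4017, 0.2377]
ee_rot: [-0.001, 0.141, 0.99, 0.001]
wrist_force: [-0.5, 0.0, 0.7]
opening: 0.699
grip_force: 0.0
```

```bash
python3 -c "
from h import *
go()
save('top','top1.png')
b=cv2.imread('pics/top1.png')[150:390,150:550];cv2.imwrite('pics/top1c.png',cv2.convertScaleAbs(cv2.resize(b,(800,480),interpolation=cv2.INTER_CUBIC),alpha=1.3))"
```

```text
t 32.83 p [ 0.2762 -0.4017  0.2377] F [-0.5  0.   0.7] open 0.699 tilt [-0.001  0.003 -1.   ] yawY [0.279 0.96  0.003]
```

View pics/top1c.png

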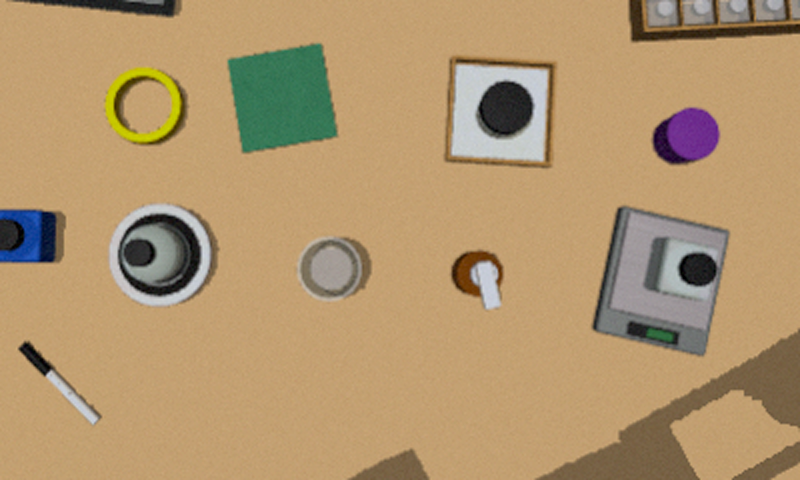

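All three stand upright: the bottle cap is at (219.5,276.5), the jar lid at (402.5,204) and the flask cap at (499,284.5). I'll check the offsets against the stations.

```bash
python3 -c "
from h import *
m=viewer.camera_model('top')
for n,uv,z,c in[('bottle',(219.3,276.2),.15,(.442,.2808)),('jar',(402.3,203.8),.074,(.6124,-.1136)),('flask',(498.8,284.2),.136,(.4278,-.3049))]:
    g=ground(m,[uv],z)[0]; print(n,g.round(4),((g[:2]-c)*1000).round(1))
"
```

```text
bottle [0.4424 0.2796 0.15  ] [ 0.4 -1.2]
jar [ 0.6087 -0.1119  0.074 ] [-3.7  1.7]
flask [ 0.43   -0.3055  0.136 ] [ 2.2 -0.6]
```

All three are within about 4 mm of their station centres, so I'm handing in.

```bash
python3 -c "
from bench import job
print(job.sign_off())"
```

```text
the job is handed in; nothing more can be done
None
```

The job is handed in, with no verdict returned: flask on the scale, bottle on the capping stand and jar in the tray, all upright and within about 4 mm of centre in the last top view, with the bystanders not visibly moved and about 33 s of the 104 s used.

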